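Fit the quick-change adaptor to the polisher

TASK

Turn the polisher's selector dial clockwise to the red mark (pad change). Then take the brass adaptor from the rack, push it into the polisher's spring-loaded bayonet socket, twist it clockwise (seen from above) about a quarter turn until it stops, and keep gripping it there, seated and twisted: the program finishes while the gripper is still holding it, because the socket's spring would turn it back if let go. Leave the dial on the red mark and do not disturb the blue adaptor or the other things on the bench.

Things in the scene. Friction and masses are not known exactly. Their poses are not given: they have to be found in the camera images.
- polisher: Grey polisher lying nose-up in a wooden cradle, 270 mm long along its y, fixed to the bench (place and yaw vary). Origin on the bench under its middle; z up. The bayonet socket is 85 mm to its -y, the selector dial 85 mm to its +y. Heights: motor barrel 93 mm, dial pad 95 mm, socket rim 110 mm.
- socket (a point): Centre of the steel socket's rim, 110 mm above the bench, axes as the polisher's. Rim 62 mm across, bore 30 mm, with two slots 12 mm wide, reaching 24 mm out, towards +x and -x, each marked by a red tick. The rim plate is 8 mm thick; under it the adaptor's lugs can turn clockwise (from above) by 80 degrees (1.40 rad) to a hard stop; anticlockwise is blocked.
- adaptor: Brass quick-change adaptor, loose, 0.2 to 0.33 kg, upright in one of the rack's two holes (which one varies). Origin: centre of its foot; z up. Steel shank 25 mm thick, two lugs 7 mm wide reaching 20 mm out along +x and -x, 8 to 14 mm above the foot; brass collar 56 mm wide, 24.5 to 30.5 mm up, red ticks over the lugs. Goes in with x along the polisher's x, either way round.
- dial (a joint): Selector dial angle, rad, growing clockwise from above, 0 to 1.7. It clicks at 0.1 and 0.8 (white dots) and 1.5 (red dot: pad change); needs up to about 0.1 N m and settles into the nearest click when let go.
- dial_grip (a point): Point on the dial's axis, within its grip bar, 113 mm above the bench. Bar 42 mm long, 12 mm thick, from 101 to 121 mm above the bench, on a 44 mm disc. The point turns with the dial: x along the bar, y across, z up; red pointer line at the -x end. At dial value 0 the bar lies along the polisher's x.
- rack: Dark wooden rack, 85 x 200 x 35 mm high, fixed, with two holes of 44 mm on its y axis, 50 mm either side of its middle. Origin: on the bench under its middle. An adaptor in it hangs by its collar, its foot 10.5 mm above the bench.
- plain_adaptor: Another adaptor of the same size with a blue collar, a dark block and no lugs, in the other hole of the rack (which hole varies). Leave it.
- wax_tin: Round tin, 72 mm wide and 55 mm high. Leave it.
- polish_jar: Amber jar, 60 mm wide and 85 mm high. Leave it.
- inlay_a: Dark wooden inlay disc with a pale top, 68 mm wide, 10 mm thick, near the robot. Leave it.
- inlay_b: Dark wooden inlay disc with a terracotta top, 68 mm wide, 10 mm thick, near the robot. Leave it.
- sanding_block: Cork block, 110 x 65 x 35 mm. Leave it.
- brush: Hand brush lying on the bench. Leave it.
- spanner: Spanner lying on the bench. Leave it.
- carrier_lift (a joint): How far the sprung carrier in the socket is pressed down, m, 0 to 0.015. It meets the adaptor's foot 12 mm below the rim; pushes back with 3 N at first, 5.5 N when home. The lugs clear the rim plate when the foot is 22 mm below the rim; at 24.5 mm the adaptor's collar meets the rim. A 4 mm blade along x on the carrier fits the 8 mm groove in the foot.
- carrier (a joint): Turn of the sprung carrier, rad, 0 to 1.6, growing clockwise from above; it turns with the adaptor (about 0.2 rad play). Its spring resists with 0.11 N m at first and 0.21 N m at the adaptor's stop (plus friction), and turns the adaptor back to about 0.3 rad if let go.
- adaptor_grip (a point): Middle of the brass adaptor's grip block, 48.5 mm above its foot, same axes. Block 40 mm long along x, 24 mm thick along y (grip it across y), 36 mm high (30.5 to 66.5 mm above the foot); a stub 14 mm thick stands on it, up to 76.5 mm above the foot.
There are look-alikes about, which are no part of the job. There is more than one size of the adaptor; the job needs the smallest.

How it is judged:
By the outcome, as a careful person would: the job done as asked, in the order asked, and still so for the second after the job is handed in, while the arm keeps its last pose, push and grip.
It also fails if it takes over 64 s, if anything falls off the work surface, if the arm or the gripper's body presses on something with over 40 N, if the wrist force passes 120 N, or if a joint passes its speed limit or range.

ROBOT

A 6-joint arm with a two-finger parallel gripper is mounted at the origin on the work surface. World frame = base frame: x ahead of the robot, y to its left, z up, the work surface at z = 0. Lengths are in m, angles in rad, forces in N, time in s.
With the tool pointing down it reaches from about 0.4 to 0.825 m from the base axis. Payload 7 kg.
Tool frame: the origin (TCP) lies on the centre line of the jaws, within the pads' length; the fingertips stand arm.tip_reach ahead of it and the grasp point (between the pads) lies 5 mm behind it (arm.tip_reach is the distance from the TCP to the fingertips, in m); z points along the fingers, y is the line along which they close (so a half turn about z gives the same grasp; the last joint's range is limited). The gripper opens to 88 mm and grips with 3 to 60 N. Pads are 19 mm wide; open, the fingers measure 130 mm over their backs; the gripper's body (78 mm by 193 mm) begins 47 mm behind the grasp point.
Start: joints at [-0.905, 0.359, 0.012, 0, -1.224, -0.288], TCP at [0.249, -0.627, 0.241] pointing down, gripper open.
Joint ranges: [-3.07, 3.07], [-1.43, 2.12], [-1.02, 1.25], [-3.03, 1.67], [-3.05, -0], [-3.03, 3.03]. Speed limits (rad/s): [2.39, 2.39, 3.01, 3.14, 3.14, 3.14].

INTERFACE

Orientations are given as [roll, pitch, yaw] about the fixed x, y, z axes, in that order (R = Rz(yaw) Ry(pitch) Rx(roll)).
In Python, from station import status, optics, order, arm gives the robot as it stands. The module is installed in compiled form; this text tells all that it offers.
- The arm moves only by the shell command python3 -m jog 'ROWS' [FORCE]. ROWS is JSON, a list of rows, each a list of 3 entries, a list of its own where there are three numbers: the gripper command: -1 is shut, 1 is fully open, values between are in proportion, then the shift along the tool's x, y, z in mm, then the turn about the tool's z in rad. A call has 1 to 20 rows; each row is the pose to reach, as a shift and turn from the pose commanded when the call began, along the tool's axes at that moment; what a row does not reach only later rows make up. A row lasts 1/8 s, in which the tool goes at most 62.5 mm and 10.7 degrees, less where a joint would pass 70% of its speed; a pose out of reach is approached as far as the arm can. A call with a gripper value outside its range is refused whole. The fingers move at their own pace and stop on an object; FORCE is the grip in N (left out, the last holds). Time passes only in rows, so rows that repeat a pose let the fingers close. It gives the time, the measured TCP pose, the force, the opening and the grip force at its end, in the units of the state.
- status.get_state(): the state, without advancing time (a new reading comes with each control period).
- optics.grab_frame(name): name is "scene" or "top"; returns a dict with "color" (420x560x3 uint8, red, green, blue), "mtx" (3x3 intrinsics, pixels), "k1" (the pictures are not rectified: a ray, as slopes to the right and down, at radius r is drawn at 1 + k1 r^2 times it, then the intrinsics apply), "cam_to_world" (4x4, takes a point from camera to world coordinates). Camera axes: x right, y down, z forward; pixel columns grow to the right and rows downward; lengths in m; the calibration is good to about 2 mm. A picture is of the moment at which its call begins. There is no depth.
- order.job_done(): hands the job in; it is judged then, once.
The state is a dict: "t": time; "q": joint angles; "qd": joint speeds; "joint_efforts": joint torques, N m; "eef_pos": TCP position; "ee_rot": TCP orientation; "force": force on the tool from outside, world axes, zero at the start; "moment": the same for the moment, N m; "width": finger opening in m; "gripper_force": force on a finger pad.
Only numpy, scipy, OpenCV 4.12 (cv2) and the standard library are available. Lean on these libraries where they do the work, as an engineer would, in place of code of your own. Each camera call takes 0.05 s, during which the arm holds its last target. There are 200 camera calls.

## Working session

There is one attempt and no reset: what is moved stays moved. The work goes in short steps, Python scripts to look and compute and a shell command to move; the robot and the scene stay as the last step left them, time stands still between calls to the robot, and variables do not carry over. Pictures are saved under pics/ and viewed, at most 10 in all, crops included, and the job is handed in when it is done.

```bash
mkdir -p pics
python3 - <<'E'
from station import status, optics, order, arm
import cv2,numpy as np
s=status.get_state();print({k:np.round(v,3).tolist() for k,v in s.items()},arm.tip_reach)
for n in("scene","top"):
    f=optics.grab_frame(n);cv2.imwrite(f"pics/{n}0.png",f["color"][:,:,::-1]);print(n,f["mtx"],f["k1"],np.round(f["cam_to_world"],3))
E
```

```text
{'t': 0.0, 'q': [-0.905, 0.359, 0.011, -0.0, -1.224, -0.288], 'qd': [0.002, 0.001, 0.001, 0.001, -0.0, 0.0], 'joint_efforts': [0.0, -58.273, 29.307, 6.997, 0.007, -0.0], 'eef_pos': [0.249, -0.627, 0.24], 'ee_rot': [3.14, -0.0, -2.764], 'force': [-0.351, -0.108, 0.408], 'moment': [0.002, -0.032, 0.008], 'gripper_force': 0.0, 'width': 0.088} 0.014
scene [[466.84149336   0.         282.22538844]
 [  0.         466.84149336 210.66139104]
 [  0.           0.           1.        ]] -0.09862612483537625 [[ 0.41   0.59  -0.696  1.402]
 [ 0.912 -0.257  0.32  -0.41 ]
 [ 0.01  -0.766 -0.643  0.876]
 [ 0.     0.     0.     1.   ]]
top [[449.13648945   0.         271.48437252]
 [  0.         449.13648945 207.23448043]
 [  0.           0.           1.        ]] -0.12479282747263576 [[-0.005 -0.996  0.088  0.443]
 [-1.     0.006  0.006 -0.02 ]
 [-0.007 -0.088 -0.996  1.402]
 [ 0.     0.     0.     1.   ]]
```

View pics/scene0.png

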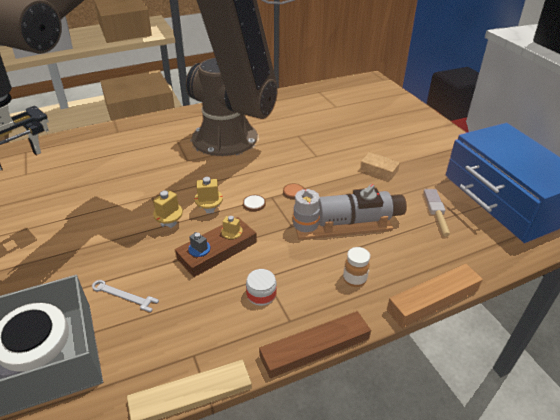

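View pics/top0.png

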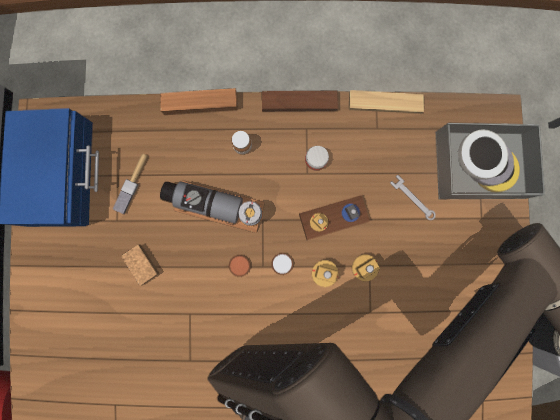

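The pictures show the polisher at top (165–262, 182–230), with its socket at (249,212) and dial at (193,197). The rack is at (335,217).

Brass candidates in the top view are (319,222) in the rack, and (324,272) and (366,268), which are larger and stand on the bench. The blue one is at (351,212). I choose (319,222) because it is in the rack and the smallest, and I'll check it in a close crop.

```bash
cat > h.py <<'E'
import cv2,numpy as np
from station import status, optics, order, arm
def ray(f,uv):
    K=f["mtx"];uv=np.array(uv,float).reshape(-1,2);d=(uv-[K[0,2],K[1,2]])/[K[0,0],K[1,1]]
    s=cv2.undistortPoints(uv.reshape(-1,1,2),K,np.array([f["k1"],0,0,0.])).reshape(-1,2)
    T=f["cam_to_world"];return T[:3,3],np.c_[s,np.ones(len(s))]@T[:3,:3].T
def plane(f,uv,z):
    o,d=ray(f,uv);return o+d*((z-o[2])/d[:,2])[:,None]
def proj(f,P):
    T=np.linalg.inv(f["cam_to_world"]);P=np.atleast_2d(P)
    return cv2.projectPoints(P@T[:3,:3].T+T[:3,3],np.zeros(3),np.zeros(3),f["mtx"],np.array([f["k1"],0,0,0.]))[0].reshape(-1,2)
E
python3 - <<'E'
from h import *
a=cv2.imread("pics/top0.png")[175:290,155:385]
b=cv2.imread("pics/scene0.png")[175:275,150:410]
cv2.imwrite("pics/c0.png",cv2.resize(a,None,fx=3.4,fy=3.4,interpolation=cv2.INTER_CUBIC))
cv2.imwrite("pics/c1.png",cv2.resize(b,None,fx=3,fy=3,interpolation=cv2.INTER_CUBIC))
E
```

```text
(no output)
```

View pics/c0.png

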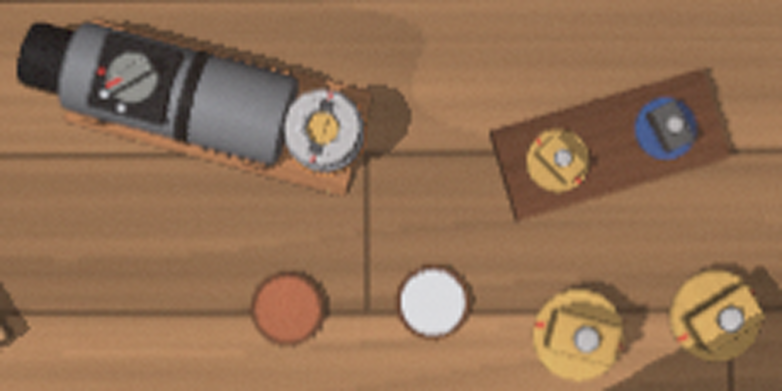

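View pics/c1.png

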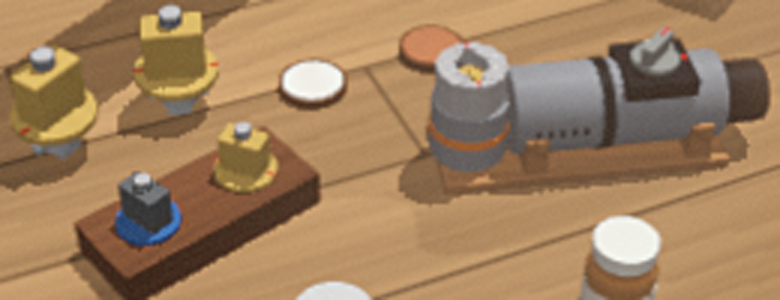

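The crop confirms it: in the rack, the brass adaptor is at crop (558,160) and the blue one at (668,128). The two brass pieces at (578,333) and (716,315) are clearly larger and stand on the bench. The dial pointer's red end is at crop (110,85), with a red dot at (101,72) and white dots at (104,94) and (121,107). The socket ticks are at (330,95) and (313,160). Next I'll measure these.

```bash
cat > meas.py <<'E'
from h import *
def blobs(f,mask,amin,z,box):
    n,l,st,c=cv2.connectedComponentsWithStats(mask.astype(np.uint8))
    for i in range(1,n):
        if st[i,4]>=amin and box[0]<c[i,0]<box[1] and box[2]<c[i,1]<box[3]:
            print(np.round(c[i],1),"area",st[i,4],"wh",st[i,2:4],"->",np.round(plane(f,c[i],z)[0],4))
if __name__=="__main__":
    F={n:optics.grab_frame(n) for n in("top","scene")}
    B={"top":(155,385,175,290),"scene":(150,410,165,275)}
    for n,f in F.items():
        c=f["color"].astype(int);r,g,b=c[...,0],c[...,1],c[...,2];hsv=cv2.cvtColor(f["color"],cv2.COLOR_RGB2HSV)
        H,S,V=[hsv[...,i].astype(int) for i in range(3)]
        print(n,"red z=.11");blobs(f,(r>130)&(r-g>60)&(abs(g-b)<35)&(r-b>55),1,.11,B[n])
        print("brass z=.041");blobs(f,(H>17)&(H<30)&(S>110)&(V>120),8,.041,B[n])
        print("blue z=.041");blobs(f,(b-r>50),8,.041,B[n])
        print("light grey z=.11");blobs(f,(S<40)&(V>135),10,.11,B[n])
E
python3 meas.py
```

```text
top red z=.11
[184.5 195.5] area 4 wh [2 2] -> [0.5934 0.2415 0.11  ]
[187.8 198.9] area 9 wh [5 3] -> [0.5834 0.2318 0.11  ]
[252. 203.] area 1 wh [1 1] -> [0.5701 0.0446 0.11  ]
[313. 216.] area 1 wh [1 1] -> [ 0.5314 -0.1314  0.11  ]
[247. 221.] area 1 wh [1 1] -> [0.5181 0.0591 0.11  ]
[324.7 227.3] area 3 wh [2 2] -> [ 0.4985 -0.1646  0.11  ]
[239.  265.4] area 260 wh [19 18] -> [0.3907 0.0822 0.11  ]
[313. 270.] area 3 wh [3 1] -> [ 0.3765 -0.1296  0.11  ]
[355.  274.3] area 3 wh [3 2] -> [ 0.3629 -0.2502  0.11  ]
brass z=.041
[249.5 212.2] area 57 wh [8 9] -> [0.5488 0.0558 0.041 ]
[318.2 222. ] area 203 wh [18 18] -> [ 0.5177 -0.1529  0.041 ]
[364.9 267.2] area 426 wh [28 27] -> [ 0.3797 -0.2932  0.041 ]
[324.6 272.9] area 469 wh [26 27] -> [ 0.3639 -0.1703  0.041 ]
blue z=.041
[345.5 213. ] area 64 wh [10 17] -> [ 0.5447 -0.2366  0.041 ]
light grey z=.11
[177.7 194.9] area 60 wh [9 9] -> [0.5952 0.2615 0.11  ]
[192.5 194.2] area 50 wh [11  9] -> [0.5969 0.218  0.11  ]
[195.7 200.9] area 35 wh [11  8] -> [0.5773 0.2085 0.11  ]
[205.9 203.5] area 16 wh [ 3 10] -> [0.5695 0.178
[... 1437 characters left out ...]
area 48 wh [13 11] -> [0.5838 0.2162 0.11  ]
[330.7 201.2] area 523 wh [45 23] -> [0.5893 0.1033 0.11  ]
[163.4 192.8] area 31 wh [8 5] -> [ 0.3789 -0.2906  0.11  ]
[300.8 197.4] area 105 wh [14 15] -> [0.5437 0.0384 0.11  ]
[371.8 195. ] area 44 wh [9 9] -> [0.6095 0.2176 0.11  ]
[386.2 198.3] area 133 wh [14 16] -> [0.6372 0.2453 0.11  ]
[253.6 201.3] area 202 wh [20 13] -> [ 0.5091 -0.0819  0.11  ]
[354.7 199.6] area 32 wh [ 5 14] -> [0.6083 0.165  0.11  ]
[316.1 211.4] area 14 wh [7 6] -> [0.6109 0.0491 0.11  ]
[230.3 217.2] area 16 wh [6 4] -> [ 0.5449 -0.1588  0.11  ]
[196.8 234.2] area 18 wh [6 4] -> [ 0.572  -0.2539  0.11  ]
[358.2 256.4] area 355 wh [22 20] -> [0.7922 0.0642 0.11  ]
```

```bash
cat > fine.py <<'E'
from h import *
F={n:optics.grab_frame(n) for n in("top","scene")}
def wc(n,uv,z,k="red",h=3):
    f=F[n];c=f["color"].astype(float);u,v=uv
    p=c[v-h:v+h+1,u-h:u+h+1]
    w=p[...,0]-np.maximum(p[...,1],p[...,2]) if k=="red" else p.min(2)
    w=np.clip(w-w.max()*.5,0,None);yy,xx=np.mgrid[v-h:v+h+1,u-h:u+h+1]
    q=((w*xx).sum()/w.sum(),(w*yy).sum()/w.sum());P=plane(f,q,z)[0]
    return P
def show(name,z,t,s,**k):
    r=[]
    for n,p in(("top",t),("scene",s)):
        if p is not None: r.append(wc(n,p,z,**k))
    print(name,np.round(r,4)[:,:2].tolist(),"mean",np.round(np.mean(r,0),4)[:2]);return np.mean(r,0)
if __name__=="__main__":
    a=show("tick+",.11,(252,203),(309,202),h=2);b=show("tick-",.11,(247,221),(305,189),h=2)
    print("socket",(a+b)/2,"ang",np.arctan2(*(a-b)[1::-1]),np.linalg.norm(a-b))
    show("reddot",.096,(184,195),(377,193),h=2)
    p=show("pointer",.121,(188,199),(372,184),h=3)
    show("stub",.087,(320,221),(230,217),k="w",h=3)
    a=show("ctick a",.041,(313,216),None,h=1);b=show("ctick b",.041,(325,227),None,h=2)
    print("adaptor",(a+b)/2,"ang",np.arctan2(*(a-b)[1::-1]),np.linalg.norm(a-b))
    for n,box,z in(("top",(180,206,184,212),.104),("scene",(355,382,178,204),.104)):
        f=F[n];hsv=cv2.cvtColor(f["color"],cv2.COLOR_RGB2HSV);u0,u1,v0,v1=box
        np.set_printoptions(linewidth=250);print(n);print(f["color"][v0:v1,u0:u1].max(2)//10)
    f=F["top"];g=cv2.GaussianBlur(f["color"][195:230,232:268].max(2),(0,0),.6)
    g=cv2.resize(g,None,fx=6,fy=6,interpolation=cv2.INTER_CUBIC)
    c=cv2.HoughCircles(g,cv2.HOUGH_GRADIENT,1,20,param1=120,param2=20,minRadius=54,maxRadius=78)
    if c is not None:
        for x,y,r in c[0][:3]:print("rim",r/6,plane(f,((x+.5)/6-.5+232,(y+.5)/6-.5+195),.11))
E
python3 fine.py
```

```text
tick+ [[0.572, 0.0442], [0.5698, 0.0494]] mean [0.5709 0.0468]
tick- [[0.5171, 0.0606], [0.5151, 0.0639]] mean [0.5161 0.0623]
socket [0.54351645 0.05450791 0.11      ] ang -0.2755916488527521 0.05697761073057665
reddot [[0.5948, 0.2447], [0.5952, 0.2477]] mean [0.595  0.2462]
pointer [[0.5831, 0.2303], [0.5813, 0.2334]] mean [0.5822 0.2319]
stub [[0.5182, -0.1538], [0.5185, -0.151]] mean [ 0.5183 -0.1524]
ctick a [[0.5356, -0.1372]] mean [ 0.5356 -0.1372]
ctick b [[0.5004, -0.1721]] mean [ 0.5004 -0.1721]
adaptor [ 0.51802447 -0.15465276  0.041     ] ang 0.7813207763484927 0.049635483201506195
top
[[10  9  9  8  9  8  7  6  6  7  7  6  6  9 10 10 10  9  9  8  9  9  9  9  9  9]
 [10 10 10 10  9  8  6  4  5  4  5  6  6  6  6  6  8  9 10 10  9  9  9  8  9  9]
 [11 11 10 10 10  7  5  5  5  4  4  4  5  5  5  6  6  6  6  7  8 10 10 10  9  8]
 [11 11 11 11 11  8  5  4  5  4  5  5  5  5  4  5  5  5  5  5  5  6  7  8  8  9]
 [12 12 12 12 10  6  5  5  5  5  5  5  5  5  5  4  5  5  4  5  5  5  5  6  6  6]
 [12 12 12 12  9  5  5  5  5  5  5  5  5  5  5  5  5  5  5  5  5  5  5  4  4  5]
 [12 12 
[... 3265 characters left out ...]
16 17 16 12  9  9  8 12 16]
 [13  7  6  7  7  7  9 11 11  9  9 10 10 14 16 17 17 16 17 17 14 10  7  6  6  9 15]
 [15 10  6  7  6  7  7  8 10 10 11 12 14 16 17 17 16 16 16 13 10  7  7  7  6  7 12]
 [17 13  7  7  7  6  6  7  8  9 10 11 13 14 15 14 14 13 11  9  7  7  7  7  7  7  9]
 [18 15  8  6  7  6  6  6  7  7  8  9 10 10 11 11 10  9  8  7  6  7  7  7  7  6  7]
 [18 15  8  6  7  7  7  6  6  6  7  6  7  7  7  7  7  7  7  7  7  7  7  7  7  7  7]
 [17 16 11  7  6  7  7  7  7  6  6  6  7  6  6  7  7  7  6  7  7  7  7  7  7  7  7]
 [16 16 13  6  6  6  7  7  7  7  7  7  7  7  7  7  6  7  6  7  6  7  7  6  7  6  6]
 [14 15 11  7  6  7  7  6  6  7  6  6  7  6  6  6  6  6  6  6  6  6  6  6  6  6  6]]
```

```bash
cat > go.py <<'E'
import sys
from h import *
def go(x,y,z,yaw):
    s=status.get_state();from scipy.spatial.transform import Rotation as R
    M=R.from_euler("xyz",s["ee_rot"]).as_matrix();d=np.array([x,y,z])-s["eef_pos"]
    t=-(yaw-s["ee_rot"][2])
    print("t",round(s["t"],2),"shift mm",np.round(d@M*1e3,1),"turn",round(t,3),"F",np.round(s["force"],1),"M",np.round(s["moment"],2),"w",s["width"],s["gripper_force"],"q6",s["q"][5])
go(*map(float,sys.argv[1:]))
E
python3 go.py .588 .218 .20 -1.07
```

```text
t 0.3 shift mm [-627.   660.6   40.6] turn -1.694 F [-0.3 -0.4  0.9] M [-0.01  0.03 -0.01] w 0.08719299212980428 0.0 q6 -0.2880910733491489
```

```bash
python3 -m jog '[[0,[-42,44,0],-0.11],[0,[-84,88,0],-0.23],[0,[-126,132,0],-0.34],[0,[-168,176,0],-0.46],[0,[-210,220,10],-0.57],[0,[-252,264,10],-0.68],[0,[-294,308,10],-0.8],[0,[-336,352,10],-0.91],[0,[-378,396,10],-1.03],[0,[-420,440,10],-1.14],[0,[-462,484,10],-1.25],[0,[-504,528,10],-1.37],[0,[-546,572,20],-1.48],[0,[-588,616,30],-1.6],[0,[-627,660.5,40],-1.694],[0,[-627,660.5,40],-1.694],[0,[-627,660.5,40],-1.694],[0,[-627,660.5,40],-1.694]]' 15; python3 go.py .588 .218 .118 -1.07
python3 - <<'E'
from h import *
A=[]
for n,b in(("top",(130,260,150,240)),("scene",(310,440,120,210))):
    f=optics.grab_frame(n);u0,u1,v0,v1=b
    s=status.get_state();print(n,proj(f,[s["eef_pos"],[.588,.218,.121]]))
    A.append(cv2.resize(f["color"][v0:v1,u0:u1,::-1],(520,360) if 0 else (390,270),interpolation=cv2.INTER_CUBIC))
cv2.imwrite("pics/d0.png",np.hstack(A))
E
```

```text
t: 2.55
eef_pos: [0.588, 0.2169, 0.2011]
ee_rot: [-3.141, 0.0, -1.071]
force: [0.4, 0.5, 0.3]
width: 0.0439
gripper_force: 0.0
t 2.55 shift mm [-0.9 -0.5 83.1] turn -0.001 F [0.4 0.5 0.3] M [ 0.01  0.12 -0.02] w 0.043863346931128824 0.0 q6 -0.16464200172502488
top [[186.79314407 193.52899358]
 [191.79224218 196.84715915]]
scene [[371.66360731 162.52769837]
 [368.0995158  187.17041326]]
```

View pics/d0.png

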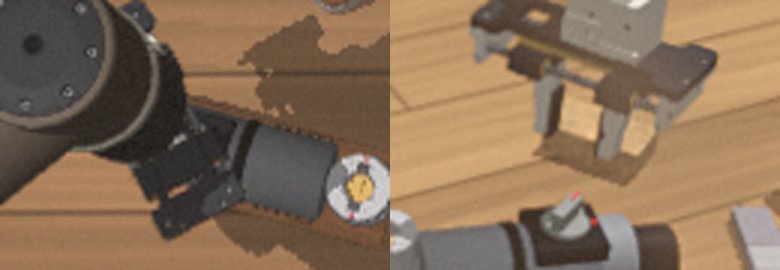

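The tool hangs over the dial; in the scene half the bar is at (565,215), below the fingers. Before descending I'll check the joints, for range later on.

```bash
python3 -c "
from h import *
print(np.round(status.get_state()['q'],3))"; python3 -m jog '[[0,[-1,-0.5,30],0],[0,[-1,-0.5,60],0],[0,[-1,-0.5,78],0],[0,[-1,-0.5,83],0],[0,[-1,-0.5,83],0],[-0.4,[-1,-0.5,83],0],[-0.7,[-1,-0.5,83],0],[-1,[-1,-0.5,83],0],[-1,[-1,-0.5,83],0],[-1,[-1,-0.5,83],0]]' 15;python3 go.py .588 .218 .118 -1.07
```

```text
[ 0.664  0.307 -0.156 -0.    -1.107 -0.165]
t: 3.9
eef_pos: [0.5884, 0.2191, 0.1178]
ee_rot: [-3.141, -0.0, -1.07]
force: [1.3, 0.2, 1.2]
width: 0.012
gripper_force: 15.0
t 3.9 shift mm [ 0.8  0.9 -0.2] turn 0.0 F [1.3 0.2 1.2] M [ 0.06 -0.16  0.03] w 0.012015197355313678 14.994603842496872 q6 -0.16602209413965563
```

```bash
python3 -m jog '[[-1,[0,0,0],0.1],[-1,[0,0,0],0.2],[-1,[0,0,0],0.3],[-1,[0,0,0],0.4],[-1,[0,0,0],0.5],[-1,[0,0,0],0.6],[-1,[0,0,0],0.68],[-1,[0,0,0],0.71],[-1,[0,0,0],0.71],[-1,[0,0,0],0.71]]';python3 go.py .588 .218 .118 -1.77
```

```text
t: 5.15
eef_pos: [0.5889, 0.2192, 0.1179]
ee_rot: [-3.14, 0.001, -1.778]
force: [5.5, 0.7, -0.4]
width: 0.0118
gripper_force: 15.0
t 5.15 shift mm [ 1.4  0.7 -0.1] turn -0.008 F [ 5.5  0.7 -0.4] M [-0.   -1.92 -0.02] w 0.011802991450459602 14.992564916610718 q6 -0.8745021162158809
```

```bash
python3 -m jog '[[-0.6,[0,0,0],0.71],[-0.2,[0,0,0],0],[0,[0,0,0],0],[0,[0,0,-40],0],[0,[0,0,-90],0],[0,[0,0,-100],0]]';python3 go.py .518 -.1535 .20 -2.36
```

```text
t: 5.9
eef_pos: [0.5892, 0.2196, 0.2215]
ee_rot: [-3.138, 0.004, -1.782]
force: [0.0, -0.9, 0.1]
width: 0.044
gripper_force: 0.0
t 5.9 shift mm [379.8  -8.6  20.1] turn 0.578 F [ 0.  -0.9  0.1] M [ 0.08  0.09 -0.  ] w 0.04397267296005062 0.0 q6 -0.8789879234944656
```

```bash
python3 -m jog '[[0,[50,-1,0],0.1],[0,[105,-2,0],0.2],[0,[160,-4,0],0.3],[0,[215,-5,0],0.4],[0,[270,-6,0],0.5],[0,[325,-7,10],0.57],[0,[379,-8,18],0.578],[0,[379,-8,18],0.578],[0,[379,-8,18],0.578],[0,[379,-8,18],0.578]]';python3 go.py .518 -.1535 .058 -2.36
python3 - <<'E'
from h import *
A=[]
for n,b in(("top",(165,230,175,220)),("scene",(190,255,195,240)),("scene",(340,405,170,215))):
    f=optics.grab_frame(n);u0,u1,v0,v1=b
    A.append(cv2.resize(f["color"][v0:v1,u0:u1,::-1],(390,270),interpolation=cv2.INTER_CUBIC))
cv2.imwrite("pics/e0.png",np.vstack([np.hstack(A[:2]),np.hstack([A[2],A[2]*0])]))
E
```

```text
t: 7.15
eef_pos: [0.5175, -0.1526, 0.1995]
ee_rot: [3.141, 0.0, -2.357]
force: [-0.4, -0.6, 0.5]
width: 0.0441
gripper_force: 0.0
t 7.15 shift mm [  0.3  -1.  141.5] turn 0.003 F [-0.4 -0.6  0.5] M [ 0.03  0.   -0.05] w 0.04411540323868575 0.0 q6 -0.8630920266945811
```

View pics/e0.png

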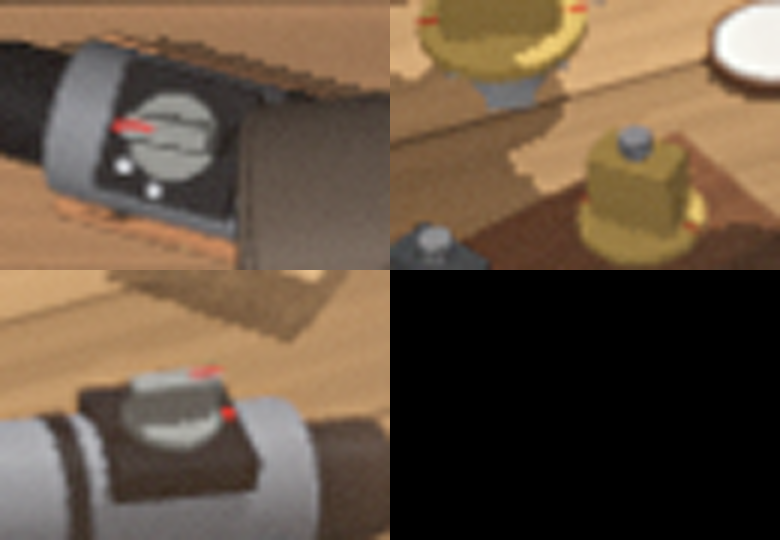

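The dial pointer at (133,127) in the top-left panel now lies on the red dot. The scene panel (bottom left) agrees, with pointer (205,372) next to dot (228,413). The adaptor stands in the rack at (635,190). Descending to grip it.

```bash
python3 -m jog '[[0,[0,-1,50],0],[0,[0,-1,95],0],[0,[0,-1,130],0],[0,[0,-1,141],0],[0,[0,-1,141],0],[-0.3,[0,-1,141],0],[-0.6,[0,-1,141],0],[-1,[0,-1,141],0],[-1,[0,-1,141],0],[-1,[0,-1,141],0]]' 50;python3 go.py .5435 .0545 .058 -.27
```

```text
t: 8.55
eef_pos: [0.5184, -0.1541, 0.0596]
ee_rot: [-3.141, 0.001, -2.358]
force: [-2.6, 2.4, 7.2]
width: 0.0238
gripper_force: 50.0
t 8.55 shift mm [-165.1  129.9    1.7] turn -2.088 F [-2.6  2.4  7.2] M [ 0.97  0.9  -0.01] w 0.02377237177304374 50.00187814235687 q6 -0.8604975252462052
```

```bash
python3 -m jog '[[-1,[0,0,-20],0],[-1,[0,0,-60],0],[-1,[0,0,-110],0],[-1,[0,0,-125],0],[-1,[-27,22,-125],-0.18],[-1,[-54,43,-125],-0.36],[-1,[-81,65,-125],-0.54],[-1,[-109,87,-125],-0.72],[-1,[-137,109,-125],-0.9],[-1,[-165,130,-125],-1.08],[-1,[-165,130,-125],-1.26],[-1,[-165,130,-125],-1.44],[-1,[-165,130,-125],-1.62],[-1,[-165,130,-125],-1.8],[-1,[-165,130,-125],-1.98],[-1,[-165,130,-125],-2.088],[-1,[-165,130,-125],-2.088],[-1,[-165,130,-125],-2.088]]';python3 go.py .5435 .0545 .16 -.27;  python3 - <<'E'
from h import *
A=[]
s=status.get_state()
for n,b in(("top",(205,300,165,245)),("scene",(260,355,140,220))):
    f=optics.grab_frame(n);u0,u1,v0,v1=b
    print(n,proj(f,[s["eef_pos"],[.5435,.0545,.11]]))
    A.append(cv2.resize(f["color"][v0:v1,u0:u1,::-1],(399,336),interpolation=cv2.INTER_CUBIC))
cv2.imwrite("pics/f0.png",np.hstack(A))
E
```

```text
t: 10.8
eef_pos: [0.5428, 0.0543, 0.1832]
ee_rot: [3.141, 0.001, -0.272]
force: [-0.6, -0.4, -2.7]
width: 0.0234
gripper_force: 50.0
t 10.8 shift mm [ 0.7 -0.4 23.2] turn -0.002 F [-0.6 -0.4 -2.7] M [-0.05  0.09 -0.01] w 0.023380769405648857 49.99923527240753 q6 0.8396974180220399
top [[247.12214352 210.39851574]
 [248.58423046 212.20236755]]
scene [[307.2845901  173.27219691]
 [306.26967077 195.90549803]]
```

View pics/f0.png

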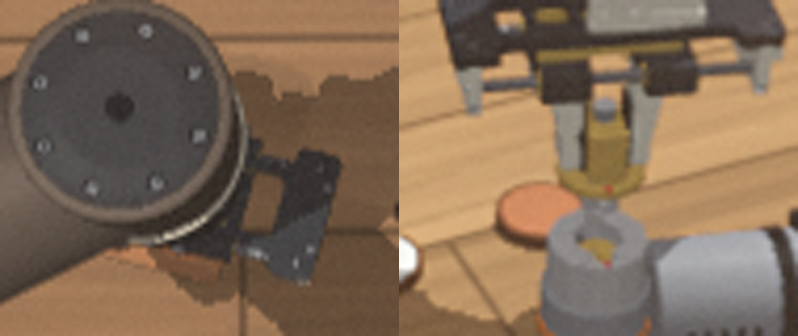

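The adaptor is held above the socket with its tick at (608,189), over the socket tick at (607,265), so they line up within about 1 mm. Lowering gently.

```bash
python3 -m jog '[[-1,[0.7,-0.4,10],0],[-1,[0.7,-0.4,18],0],[-1,[0.7,-0.4,24],0],[-1,[0.7,-0.4,28],0],[-1,[0.7,-0.4,30],0],[-1,[0.7,-0.4,30],0]]' 58;python3 go.py .5435 .0545 .1345 -.27
```

```text
t: 11.65
eef_pos: [0.5439, 0.0546, 0.1535]
ee_rot: [3.142, -0.0, -0.27]
force: [-0.2, 0.3, -1.5]
width: 0.0238
gripper_force: 58.0
t 11.65 shift mm [-0.3  0.1 19. ] turn 0.0 F [-0.2  0.3 -1.5] M [-0.04  0.13 -0.  ] w 0.023765618083164075 57.99912214279175 q6 0.8423839389027242
```

Foot at 0.1045 with no side force. Continuing through the slots.

```bash
python3 -m jog '[[-1,[0,0,2],0],[-1,[0,0,4],0],[-1,[0,0,6],0],[-1,[0,0,8],0],[-1,[0,0,10],0],[-1,[0,0,10],0]]' 58;python3 go.py .5435 .0545 .1345 -.27
```

```text
t: 12.4
eef_pos: [0.5439, 0.0546, 0.1436]
ee_rot: [3.142, -0.0, -0.27]
force: [-1.2, -0.0, 1.4]
width: 0.0238
gripper_force: 58.0
t 12.4 shift mm [-0.3  0.2  9.1] turn 0.0 F [-1.2 -0.   1.4] M [ 0.02  0.56 -0.01] w 0.023836093475985073 58.00012171268463 q6 0.842423296525487
```

```bash
python3 -m jog '[[-1,[0,0,2],0],[-1,[0,0,4],0],[-1,[0,0,6],0],[-1,[0,0,7],0],[-1,[0,0,8],0],[-1,[0,0,8.6],0],[-1,[0,0,8.6],0]]' 58;python3 go.py .5435 .0545 .1345 -.27
```

```text
t: 13.28
eef_pos: [0.5439, 0.0546, 0.135]
ee_rot: [-3.142, -0.0, -0.27]
force: [-1.5, -0.6, 1.4]
width: 0.0236
gripper_force: 58.0
t 13.28 shift mm [-0.3  0.2  0.5] turn 0.0 F [-1.5 -0.6  1.4] M [-0.06  0.65 -0.  ] w 0.023631260705244163 58.00062954425812 q6 0.8424313518694894
```

```bash
python3 -m jog '[[-1,[0,0,0.5],0],[-1,[0,0,1],0],[-1,[0,0,1],0],[-1,[0,0,1],0]]' 60;python3 go.py .5435 .0545 .1345 -.27
```

```text
t: 13.78
eef_pos: [0.5439, 0.0546, 0.1346]
ee_rot: [-3.141, -0.0, -0.27]
force: [-2.9, -0.2, 8.2]
width: 0.0239
gripper_force: 60.0
t 13.78 shift mm [-0.4  0.2  0.1] turn 0.0 F [-2.9 -0.2  8.2] M [ 0.04  1.57 -0.02] w 0.023924544601814063 60.00224411487579 q6 0.8424280341170789
```

```bash
python3 -m jog '[[-1,[0,0,0],0.1],[-1,[0,0,0],0.22],[-1,[0,0,0],0.34],[-1,[0,0,0],0.46],[-1,[0,0,0],0.58],[-1,[0,0,0],0.7],[-1,[0,0,0],0.82],[-1,[0,0,0],0.94],[-1,[0,0,0],1.06],[-1,[0,0,0],1.18],[-1,[0,0,0],1.28],[-1,[0,0,0],1.3],[-1,[0,0,0],1.3]]' 60;python3 go.py .5435 .0545 .1345 -1.67
```

```text
t: 15.4
eef_pos: [0.5439, 0.0541, 0.1347]
ee_rot: [-3.141, -0.001, -1.57]
force: [-2.9, -2.8, 7.6]
width: 0.024
gripper_force: 60.0
t 15.4 shift mm [-0.4  0.4  0.2] turn 0.1 F [-2.9 -2.8  7.6] M [-0.8   1.23  0.13] w 0.024002686628336656 60.00820577144623 q6 -0.4576766083373829
```

```bash
python3 -m jog '[[-1,[0,0,0],0.04],[-1,[0,0,0],0.08],[-1,[0,0,0],0.1],[-1,[0,0,0],0.1]]' 60;python3 go.py .5435 .0545 .1345 -1.67;python3 -m jog '[[-1,[0,0,0],0.02],[-1,[0,0,0],0.04],[-1,[0,0,0],0.04]]' 60;python3 go.py .5435 .0545 .1345 -1.67
```

```text
t: 15.9
eef_pos: [0.5438, 0.0541, 0.1346]
ee_rot: [-3.141, -0.001, -1.669]
force: [-3.2, -2.1, 8.3]
width: 0.0238
gripper_force: 60.0
t 15.9 shift mm [-0.3  0.4  0.1] turn 0.001 F [-3.2 -2.1  8.3] M [-0.82  1.33  0.25] w 0.023815229602123927 60.01796364784241 q6 -0.5574691284684571
t: 16.27
eef_pos: [0.5438, 0.0541, 0.1347]
ee_rot: [-3.141, -0.001, -1.708]
force: [-3.5, -2.7, 8.2]
width: 0.0239
gripper_force: 60.3
t 16.27 shift mm [-0.3  0.4  0.2] turn -0.038 F [-3.5 -2.7  8.2] M [-0.69  1.4   0.98] w 0.02385118854901137 60.28783142566681 q6 -0.5964872944020732
```

The moment jumped to 0.98 N m, so this is the hard stop. I'll ease off slightly and take a last look.

```bash
python3 -m jog '[[-1,[0,0,0],-0.018],[-1,[0,0,0],-0.018],[-1,[0,0,0],-0.018]]' 60;python3 go.py .5435 .0545 .1345 -1.67
python3 - <<'E'
from h import *
A=[]
for n,b in(("scene",(265,405,150,240)),("scene",(150,290,175,265))):
    f=optics.grab_frame(n);u0,u1,v0,v1=b
    A.append(cv2.resize(f["color"][v0:v1,u0:u1,::-1],(462,297),interpolation=cv2.INTER_CUBIC))
cv2.imwrite("pics/g0.png",np.vstack(A))
E
```

```text
t: 16.65
eef_pos: [0.5438, 0.0541, 0.1346]
ee_rot: [-3.141, -0.001, -1.69]
force: [-3.5, -1.5, 8.1]
width: 0.0236
gripper_force: 60.1
t 16.65 shift mm [-0.3  0.4  0.1] turn -0.02 F [-3.5 -1.5  8.1] M [-0.79  1.36  0.65] w 0.02360550962799849 60.122172832489014 q6 -0.5786721823039215
```

View pics/g0.png

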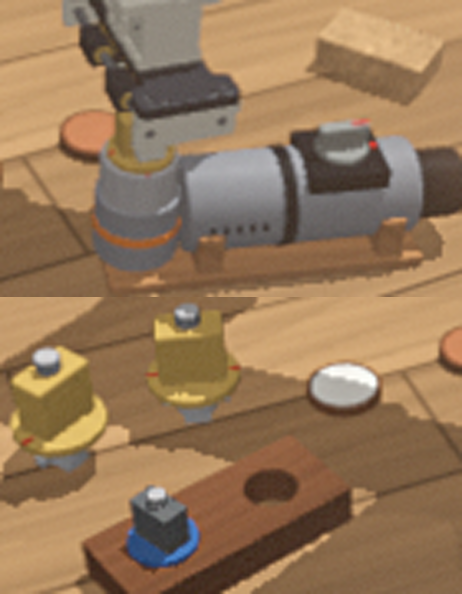

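The collar sits on the rim at (142,152), with the gripper holding the adaptor twisted to the stop. The dial pointer at (360,123) is still by the red dot at (374,145). The blue adaptor at (160,530) is undisturbed. Handing in.

```bash
python3 -c "
from station import order
print(order.job_done())"
```

```text
the job is handed in; nothing more can be done
None
```

I turned the dial to the red mark, then seated the brass adaptor and twisted it to its hard stop. The gripper was still holding it there when I handed the job in at about 17 s; no verdict was returned.

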